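# Release the vacuum key left latched in

## Task

One of the four identical push-push keys on the probe station's vacuum control box has been left latched in. Find which one it is (a light, slow tap on each with the fingertips tells: the latched key meets the finger a little lower) and press that key fully in so that it releases and springs back up like the others. Do not push any of the other three far enough to latch it, and leave the things around the box where they are.

Things in the scene. Friction and masses are not known exactly. Their poses are not given: they have to be found in the camera images.
- console: the vacuum control box, fixed: white case 140 (its x) by 280 mm (its y), flat dark top panel 66 mm above the bench. Origin under its centre at bench level, x away from the robot if not turned, y along the key row, z up. Key places at x = -20, y = -92, -46, 0, +46 mm; steel bezel rings 33 mm wide, 3 mm high; at x = -12, y = +104 a flat gauge 52 mm wide, 4 mm high.
- key_a: one of four identical round white push-push key caps, 24 mm diameter, in a row 46 mm apart; which name stands at which place changes. Origin: centre of its flat top face, z up, x and y as the box's. Up, the top is 14 mm above the panel (80 mm above the bench); latched in it rests 3.3 mm lower; the stop is 7 mm below up. It travels straight down only.
- key_b: identical to key_a. Springs of all four keys: they push back with 2 N at the top and 0.8 N more per mm pushed in (4.6 N at the latched depth, 7.6 N at the stop). A 3 N tap thus moves an up key by about 1.3 mm and a latched key not at all; an up key meets the finger 3.3 mm higher than a latched one.
- key_c: identical to key_a. Latch of all four keys (push-push): pushed to 6.5 mm or more below the up position and let go, an up key stays latched in, and a latched key is released and springs up.
- key_d: identical to key_a. Latch of all four keys: pushed less than 5 mm below the up position and let go, an up key comes back up and a latched key goes back to its latched depth, so light, slow taps change nothing.
- positioner: loose bystander: black probe micropositioner with bright micrometer knobs and a probe arm, about 135 by 80 mm, 106 mm high, 0.45 kg; origin under its base. Stands beside the gauge end of the box (to the robot's left).
- wafer_box: loose bystander: flat round pale wafer box, 71 mm diameter, 17 mm high; origin under its centre. Lies on the robot's side of the box.
- screwdriver: loose bystander: screwdriver with yellow handle, 160 mm long, 26 mm thick, lying flat; origin under its middle. Lies to the robot's right of the box.
- tip_box: loose bystander: small blue box with a clear lid for probe tips, 45 by 70 mm, 19 mm high; origin under its centre. Lies beyond the box.
Mind the look-alikes: they are no part of the job. Leave any black, purple or yellow look-alike of the part that bears key_d alone.

How it is judged:
On the way:
1. the key that was left latched in is pushed further in with the fingers (contact force between the fingers and key_c above 0.5 N and z of key_c in the frame of console below 0.0754 m), for 0.02 s.
At the end, for the whole second after the job is handed in: all four keys are up: each top face within 1.5 mm of its released height, 14 mm above the box's panel (a latched key is 3.3 mm lower) (z of each of key_a, key_b, key_c, key_d in the frame of console above 0.0785 m); the robot touches nothing.
It fails at once if one of the three keys that were up is pushed in by more than 5.5 mm (far enough to latch) (distance of any of key_a, key_b, key_d from where it was at the start of the episode above 0.0055 m).
It fails at once if a thing standing around the box is shoved, knocked over or picked up (moved more than 15 mm) (distance of any of positioner, wafer_box, screwdriver, tip_box from where it was at the start of the episode above 0.015 m).
It also fails if it takes over 42 s, if anything falls off the work surface, if the arm or the gripper's body presses on something with over 40 N, if the wrist force passes 120 N, or if a joint passes its speed limit or range.

## Robot

A 7-joint arm with a two-finger parallel gripper is mounted at the origin on the work surface. World frame = base frame: x ahead of the robot, y to its left, z up, the work surface at z = 0. Lengths are in m, angles in rad, forces in N, time in s.
With the tool pointing down it reaches from about 0.35 to 0.9 m from the base axis. Payload 8.1 kg.
Tool frame: the origin (TCP) lies between the finger pads; the fingertips stand 17 mm ahead of it and the grasp point (between the pads) lies 2 mm behind it (env.tcp_to_tips is the distance from the TCP to the fingertips, in m); y points along the fingers, x is the direction in which the jaws open and shut, and the axes are right-handed (so a half turn about y gives the same grasp; the last joint's range is limited). The gripper opens to 85 mm and grips with 20 to 120 N. Pads are 22 mm wide; open, the fingers measure 114 mm over their backs; the gripper's body (76 mm by 85 mm) begins 54 mm behind the grasp point. The pads swing forward as they close: fully open they stand 13 mm farther back than shut.
Start: joints at [-1.304, 0.434, 0.025, 1.573, -0.012, 1.134, -0.075], TCP at [0.226, 0.583, 0.248] pointing down, gripper open.
Joint ranges: [-2.62, 2.62], [-0.44, 2.09], [-1.27, 1.32], [0.08, 2.57], [-1.32, 4.46], [0.12, 2], [-2.74, 2.74]. Speed limits (rad/s): [2.22, 2.22, 3.01, 3.01, 3.14, 3.14, 3.14].

## Interface

Orientations are given as a unit quaternion [x, y, z, w].
In Python, from workcell import env, eyes, workorder gives the robot as it stands. The module is installed in compiled form; this text tells all that it offers.
- The arm moves only by the tool arm_command, never from a script. Its argument "rows" is a list of rows, each a list of 7 numbers: the shift along the tool's x, y, z in m, then the turn, a rotation vector about the tool's x, y, z in rad, then the closure in counts, from 0 (fully open) to 255 (shut). In form: [[dx, dy, dz, ax, ay, az, hand], ...]. A call has 1 to 20 rows; each row is the pose to reach, as a shift and turn from the pose commanded when the call began, along the tool's axes at that moment; what a row does not reach only later rows make up. A row lasts 1/10 s, in which the tool goes at most 50 mm and 8.59 degrees, less where a joint would pass 70% of its speed; a pose out of reach is approached as far as the arm can. A call with a gripper value outside its range is refused whole. The fingers move at their own pace and stop on an object; "squeeze" is the grip in N (left out, the last holds). Time passes only in rows, so rows that repeat a pose let the fingers close. It gives the time, the measured TCP pose, the force and the opening at its end, in the units of the state.
- env.get_state(): the state, without advancing time (a new reading comes with each control period).
- eyes.capture(name): name is "scene" or "top"; returns the picture (400x640x3 uint8, red, green, blue); there is no depth.
- eyes.calibration(name): a dict with "camera_matrix" (3x3 intrinsics, pixels), "R" (3x3) and "t" (3): a world point X has camera coordinates R X + t. Camera axes: x right, y down, z forward; pixel columns grow to the right and rows downward; lengths in m; the calibration is good to about 2 mm. A picture is of the moment at which its call begins. calibration takes no time and is no camera call.
- workorder.close_job(): hands the job in, once; it reports no verdict.
The state is a dict: "clock": time; "joint_pos": joint angles; "qvel": joint speeds; "effort": joint torques, N m; "tcp_pos": TCP position; "ee_rot": TCP orientation; "force": force on the tool from outside, world axes, zero at the start; "moment": the same for the moment, N m; "gripper_width": finger opening in m.
Only numpy, scipy, OpenCV 4.12 (cv2) and the standard library are available. Lean on these libraries where they do the work, as an engineer would, in place of code of your own. Each camera call takes 0.05 s, during which the arm holds its last target.

## Working session

There is one attempt and no reset: what is moved stays moved. The work goes in short steps, Python scripts to look and compute and a tool call to move; the robot and the scene stay as the last step left them, time stands still between calls to the robot, and variables do not carry over. Pictures are saved under pics/ and viewed, and the job is handed in when it is done.

Besides the shell and the picture viewer there is one more tool, called after "Call:" in YAML: its name, and indented under it one key for each argument. arm_command: Moves the arm, as the interface text tells. Its arguments: {"type":"object","properties":{"rows":{"type":"array","items":{"type":"array","items":{"type":"number"}}},"squeeze":{"type":"number"}},"required":["rows"]}

```bash
mkdir -p pics; python3 - <<'E'
from workcell import env, eyes
import cv2
for n in ("scene","top"):
    im=eyes.capture(n); cv2.imwrite(f"pics/{n}0.png",im[:,:,::-1])
    c=eyes.calibration(n); print(n,c)
print(env.get_state(), env.tcp_to_tips)
E
```

```text
scene {'camera_matrix': array([[423.91366412,   0.        , 321.90807248],
       [  0.        , 423.91366412, 201.05738886],
       [  0.        ,   0.        ,   1.        ]]), 'R': array([[-0.46962726,  0.88275542, -0.01389621],
       [ 0.58496785,  0.29933765, -0.75379678],
       [-0.66125854, -0.36213235, -0.65696066]]), 't': array([ 0.23764864, -0.28486641,  1.68355426])}
top {'camera_matrix': array([[378.46403169,   0.        , 323.99027925],
       [  0.        , 378.46403169, 203.18727111],
       [  0.        ,   0.        ,   1.        ]]), 'R': array([[-0.01678425, -0.9997176 ,  0.0168228 ],
       [-0.98596929,  0.01375401, -0.16635921],
       [ 0.16608084, -0.01937898, -0.9859217 ]]), 't': array([0.02517709, 0.55272898, 0.85495484])}
{'clock': 0.1, 'joint_pos': array([-1.30362386,  0.43516335,  0.02497626,  1.57400085, -0.0115841 ,
        1.13403318, -0.07509135]), 'qvel': array([ 0.00115258, -0.00149964,  0.00015851,  0.00018056, -0.00064001,
       -0.0006467 , -0.00107734]), 'effort': array([ 1.83824151e-03, -6.71754098e+01,  1.02738608e+00, -3.16904068e+01,
        1.57506857e-02,  7.23298654e-03,  4.37501035e-05]), 'tcp_pos': array([0.22577237, 0.58232648, 0.24760028]), 'ee_rot': array([ 0.58374039,  0.39915054, -0.39993881, -0.58307371]), 'force': array([ 0.98514215,  0.163473  , -0.57212607]), 'moment': array([-0.01029337, -0.00616354, -0.03303785]), 'gripper_width': 0.08517226001489933} 0.017
```

View pics/scene0.png

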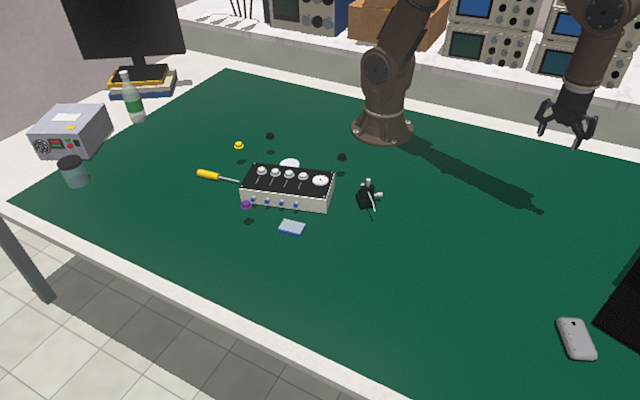

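View pics/top0.png

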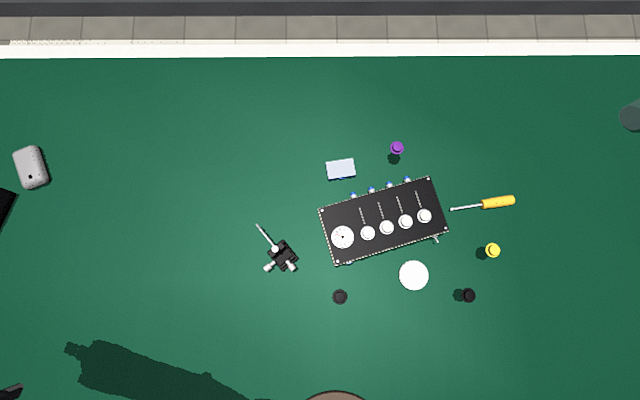

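```bash
cat > h.py <<'E'
import numpy as np, cv2
from workcell import env, eyes
def ray(n,uv,z):
    c=eyes.calibration(n); K,R,t=c["camera_matrix"],c["R"],c["t"]
    d=R.T@np.linalg.inv(K)@np.array([uv[0],uv[1],1.]); o=-R.T@t
    return o+d*(z-o[2])/d[2]
def proj(n,X):
    c=eyes.calibration(n); p=c["camera_matrix"]@(c["R"]@np.array(X)+c["t"]); return p[:2]/p[2]
E
python3 - <<'E'
from h import *
for n,b in (("top",(310,170,460,280)),("scene",(230,150,345,220))):
    im=cv2.imread(f"pics/{n}0.png"); x0,y0,x1,y1=b
    c=cv2.resize(im[y0:y1,x0:x1],None,fx=5,fy=5,interpolation=cv2.INTER_CUBIC); cv2.imwrite(f"pics/{n}0c.png",c)
im=cv2.imread("pics/top0.png"); g=im.min(2).astype(np.uint8)
hsv=cv2.cvtColor(im,cv2.COLOR_BGR2HSV)
for th in (150,200,225):
    m=(g>th).astype(np.uint8); m[:170]=0;m[280:]=0;m[:,:310]=0;m[:,460:]=0
    k,l,s,ce=cv2.connectedComponentsWithStats(m)
    for i in range(1,k):
        if s[i,4]>40: print(th,s[i],ce[i].round(2),ray("top",ce[i],.08).round(4))
# dark panel
m=((im.max(2)<75)&(hsv[...,1]<90)).astype(np.uint8); m[:172]=0;m[270:]=0;m[:,:312]=0;m[:,455:]=0
cs,_=cv2.findContours(m,0,2); c=max(cs,key=cv2.contourArea); r=cv2.minAreaRect(c);print(r)
P=[ray("top",p,.066) for p in cv2.boxPoints(r)];print(np.round(P,4)); print(np.mean(P,0))
E
```

```text
150 [327 170  29   9 209] [339.71 173.22] [ 0.6174 -0.0204  0.08  ]
150 [417 209  15  14 156] [423.87 215.5 ] [ 0.5156 -0.2107  0.08  ]
150 [398 214  15  15 161] [405.12 221.12] [ 0.5033 -0.167   0.08  ]
150 [379 220  15  15 165] [386.17 226.84] [ 0.4909 -0.123   0.08  ]
150 [331 226  23  23 411] [342.12 236.64] [ 0.4702 -0.0223  0.08  ]
150 [360 226  15  14 169] [367.19 232.57] [ 0.4785 -0.0794  0.08  ]
150 [399 260  30  20 492] [413.24 270.87] [ 0.3914 -0.1793  0.08  ]
200 [328 170  27   9 190] [339.84 173.13] [ 0.6176 -0.0207  0.08  ]
200 [417 210  14  13 132] [423.98 215.61] [ 0.5153 -0.2109  0.08  ]
200 [398 215  15  14 139] [405.29 221.05] [ 0.5035 -0.1674  0.08  ]
200 [380 221  14  13 140] [386.29 226.81] [ 0.4909 -0.1233  0.08  ]
200 [331 226  23  22 391] [342.09 236.7 ] [ 0.47   -0.0223  0.08  ]
200 [361 226  14  14 155] [367.41 232.68] [ 0.4782 -0.0799  0.08  ]
200 [399 261  29  19 466] [413.19 271.05] [ 0.391  -0.1791  0.08  ]
225 [328 170  27   9 156] [339.72 172.88] [ 0.6182 -0.0204  0.08  ]
225 [418 210  13  13 113] [424.42 215.5 ] [ 0.5156 -0.212   0.08  ]
225 [399 215  13  14 121] [405.54 220.97] [ 0.5036 -0.1679  0.08  ]
225 [380 221  14  13 124] [386.31 226.69] [ 0.4912 -0.1234  0.08  ]
225 [331 226  23  22 370] [342.26 236.84] [ 0.4697 -0.0226  0.08  ]
225 [361 227  14  13 145] [367.4 232.7] [ 0.4782 -0.0798  0.08  ]
225 [400 261  28  19 457] [413.31 271.08] [ 0.391  -0.1794  0.08  ]
((393.4031677246094, 215.68167114257812), (58.19072723388672, 96.70724487304688), 73.0724868774414)
[[ 0.5522 -0.0172  0.066 ]
 [ 0.6169 -0.2382  0.066 ]
 [ 0.4841 -0.2691  0.066 ]
 [ 0.4232 -0.0528  0.066 ]]
[ 0.51908069 -0.14432052  0.066     ]
```

View pics/top0c.png

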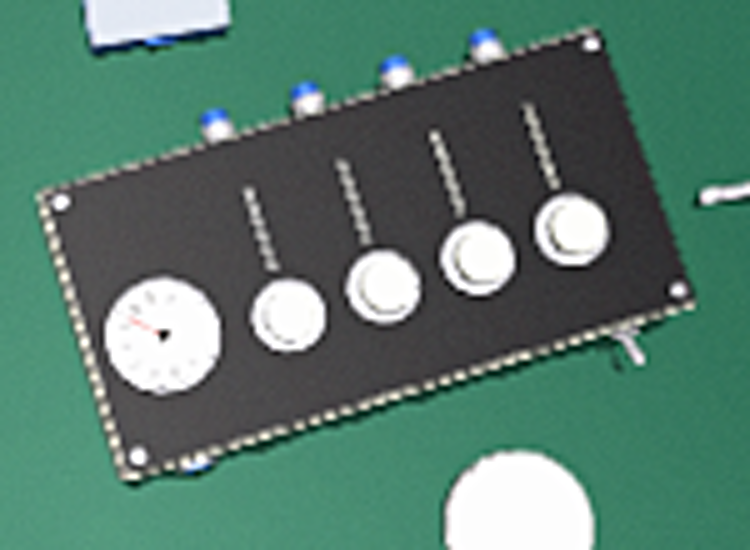

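View pics/scene0c.png

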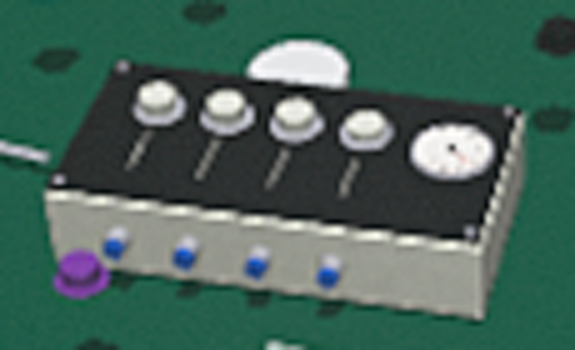

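```bash
python3 - <<'E'
from h import *
sc=np.array([(62,203),(592,44),(679,290),(138,457)])/5+np.array([310,170])-.4
S=np.array([ray("top",p,.067) for p in sc]);print(S.round(4),S.mean(0))
bz=[(367.3,232.6),(386.2,226.8),(405.2,221.1),(423.9,215.5)]
B=np.array([ray("top",p,.070) for p in bz])[:,:2]
cy=np.array([46,0,-46,-92])/1e3
# fit rigid
d=B[0]-B[3];yaw=np.arctan2(-d[0],d[1]);print("yaw",np.degrees(yaw),np.linalg.norm(d),
 np.degrees(np.arctan2(*(-(S[0]-S[1])[0],(S[0]-S[1])[1]))),np.degrees(np.arctan2(*(-(S[3]-S[2])[0],(S[3]-S[2])[1]))))
R=np.array([[np.cos(yaw),-np.sin(yaw)],[np.sin(yaw),np.cos(yaw)]])
print("origin from keys",B.mean(0)-R@[-.02,cy.mean()])
st=env.get_state(); from scipy.spatial.transform import Rotation as Ro
T=Ro.from_quat(st["ee_rot"]).as_matrix();print(T.round(3))
O=.5*(B.mean(0)-R@[-.02,cy.mean()]+S[:,:2].mean(0))
for y in cy:
    p=O+R@[-.02,y]; w=np.r_[p,.125]; print(y,p.round(4),"tool shift",(T.T@(w-st["tcp_pos"])).round(4))
# look-alike triangulation
c=[eyes.calibration(n) for n in("top","scene")]
P=[k["camera_matrix"]@np.c_[k["R"],k["t"]] for k in c]
for nm,a,b in (("purple",(397,147),(246,204)),("yellow",(492,250),(238,145)),("black1",(469,295),(269,135)),("black2",(340,297),(342,157))):
    X=cv2.triangulatePoints(P[0],P[1],np.array(a,float),np.array(b,float));print(nm,(X[:3]/X[3]).ravel().round(3))
E
```

```text
[[ 0.5331  0.022   0.067 ]
 [ 0.6055 -0.2296  0.067 ]
 [ 0.4884 -0.2627  0.067 ]
 [ 0.4162 -0.0106  0.067 ]] [ 0.51078287 -0.12023636  0.067     ]
yaw 15.820566688510718 0.1378972742482692 16.045775450897082 15.983453964124038
origin from keys [ 0.51114786 -0.11966922]
[[ 0.361 -0.    -0.932]
 [ 0.932 -0.001  0.361]
 [-0.001 -1.    -0.   ]]
0.046 [ 0.4792 -0.0811] tool shift [-0.5268  0.1234 -0.4761]
0.0 [ 0.4917 -0.1254] tool shift [-0.5636  0.1235 -0.5038]
-0.046 [ 0.5043 -0.1697] tool shift [-0.6003  0.1236 -0.5315]
-0.092 [ 0.5168 -0.2139] tool shift [-0.637   0.1236 -0.5591]
purple [ 0.68  -0.158  0.076]
yellow [ 0.436 -0.366  0.074]
black1 [ 0.337 -0.302  0.077]
black2 [ 0.337 -0.014  0.073]
```

What could be mistaken for the key (top-view pixels):
- **White caps on the box:** (367,233), (386,227), (405,221) and (424,216).
- **Look-alikes:** purple (397,148), yellow (492,250), black (469,295) and black (340,297).
- **Other white discs:** gauge (342,237) and wafer box (413,271).

The keys are the four white caps on the dark panel, and the close crops confirm this. In both views the cap at (367,233), next to the gauge, seems to sit lower. I'll tap all four to check.

Call:
arm_command:
  rows:
    - [-0.527,0,-0.476,0,0.925,0,255]
    - [-0.527,0,-0.476,0,0.925,0,255]
    - [-0.527,0,-0.476,0,0.925,0,255]
    - [-0.527,0,-0.476,0,0.925,0,255]
    - [-0.527,0,-0.476,0,0.925,0,255]
    - [-0.527,0,-0.476,0,0.925,0,255]
    - [-0.527,0,-0.476,0,0.925,0,255]
    - [-0.527,0,-0.476,0,0.925,0,255]
    - [-0.527,0,-0.476,0,0.925,0,255]
    - [-0.527,0,-0.476,0,0.925,0,255]
    - [-0.527,0,-0.476,0,0.925,0,255]
    - [-0.527,0,-0.476,0,0.925,0,255]
    - [-0.527,0,-0.476,0,0.925,0,255]
    - [-0.527,0,-0.476,0,0.925,0,255]
    - [-0.527,0,-0.476,0,0.925,0,255]
    - [-0.527,0,-0.476,0,0.925,0,255]
    - [-0.527,0,-0.476,0,0.925,0,255]
    - [-0.527,0,-0.476,0,0.925,0,255]
    - [-0.527,0,-0.476,0,0.925,0,255]
    - [-0.527,0,-0.476,0,0.925,0,255]
  squeeze: 20

```text
clock: 2.1
tcp_pos: [0.4791, -0.0796, 0.2483]
ee_rot: [-0.7, -0.098, 0.098, 0.7]
force: [-1.1, -0.6, -0.4]
gripper_width: -0.0003
```

Call:
arm_command:
  rows:
    - [0,0.04,-0.0015,0,0,0,255]
    - [0,0.08,-0.0015,0,0,0,255]
    - [0,0.12,-0.0015,0,0,0,255]
    - [0,0.135,-0.0015,0,0,0,255]
    - [0,0.143,-0.0015,0,0,0,255]
    - [0,0.143,-0.0015,0,0,0,255]
    - [0,0.143,-0.0015,0,0,0,255]
    - [0,0.143,-0.0015,0,0,0,255]
    - [0,0.143,-0.0015,0,0,0,255]

```text
clock: 3.0
tcp_pos: [0.4803, -0.0821, 0.1062]
ee_rot: [0.7, 0.098, -0.097, -0.7]
force: [-0.2, -0.3, 0.1]
gripper_width: -0.0001
```

```bash
python3 - <<'E'
from h import *
s=env.get_state();print(s["tcp_pos"],s["force"])
for n,b in (("top",(310,170,460,280)),("scene",(230,120,345,220))):
    im=eyes.capture(n)[:,:,::-1]; x0,y0,x1,y1=b
    cv2.imwrite(f"pics/{n}1c.png",cv2.resize(im[y0:y1,x0:x1],None,fx=5,fy=5))
for i in range(3): print(env.get_state()["tcp_pos"],env.get_state()["force"]); eyes.capture("top")
E
```

```text
[ 0.48030565 -0.08205389  0.10622741] [-0.21131121 -0.3243644   0.1417446 ]
[ 0.48002623 -0.08204007  0.10590652] [-0.61448702 -0.27260128 -0.0488751 ]
[ 0.479867   -0.08204825  0.10575173] [ 0.02624838 -0.63263952  0.01114205]
[ 0.47982974 -0.08207719  0.10564252] [0.70931582 0.15196402 0.27965233]
```

View pics/scene1c.png

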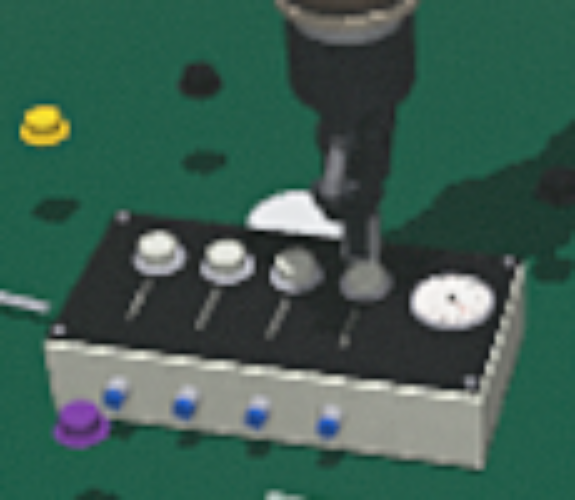

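The scene crop shows the closed fingers directly above the gauge-end cap at about (362,275), with nothing else nearby. Tapping it gently now.

Call:
arm_command:
  rows:
    - [0,0.004,0,0,0,0,255]
    - [0,0.007,0,0,0,0,255]
    - [0,0.009,0,0,0,0,255]
    - [0,0.01,0,0,0,0,255]
    - [0,0.01,0,0,0,0,255]
    - [0,0.01,0,0,0,0,255]
    - [0,0.01,0,0,0,0,255]

```text
clock: 3.95
tcp_pos: [0.4797, -0.0822, 0.0954]
ee_rot: [-0.7, -0.097, 0.097, 0.7]
force: [-1.2, 0.9, -0.3]
gripper_width: 0.0
```

```bash
python3 - <<'E'
from h import *
for i in range(4): s=env.get_state();print(s["tcp_pos"].round(4),s["force"].round(2)); eyes.capture("top")
E
```

```text
[ 0.4797 -0.0822  0.0954] [-1.24  0.92 -0.33]
[ 0.4797 -0.0821  0.0954] [-0.08 -0.21 -0.23]
[ 0.4797 -0.0821  0.0954] [ 0.56 -0.27  0.39]
[ 0.4797 -0.0821  0.0954] [-0.27  0.63  0.31]
```

Call:
arm_command:
  rows:
    - [0,-0.012,0,0,0,0,255]
    - [0,-0.014,-0.023,0,0,0,255]
    - [0,-0.014,-0.045,0,0,0,255]
    - [0,-0.01,-0.045,0,0,0,255]
    - [0,-0.005,-0.045,0,0,0,255]
    - [0,-0.003,-0.045,0,0,0,255]
    - [0,-0.002,-0.045,0,0,0,255]
    - [0,-0.001,-0.045,0,0,0,255]
    - [0,0,-0.045,0,0,0,255]
    - [0,0,-0.045,0,0,0,255]
    - [0,0,-0.045,0,0,0,255]
    - [0,0,-0.045,0,0,0,255]

```text
clock: 5.35
tcp_pos: [0.492, -0.1253, 0.0954]
ee_rot: [-0.7, -0.097, 0.097, 0.7]
force: [-2.0, 2.0, 2.9]
gripper_width: 0.0001
```

```bash
python3 - <<'E'
from h import *
for i in range(4): s=env.get_state();print(s["tcp_pos"].round(4),s["force"].round(2)); eyes.capture("top")
E
```

```text
[ 0.492  -0.1253  0.0954] [-1.97  1.99  2.89]
[ 0.492  -0.1253  0.0954] [-0.84  2.27  2.86]
[ 0.492  -0.1254  0.0954] [-0.92  2.38  3.67]
[ 0.492  -0.1254  0.0954] [0.53 2.02 3.37]
```

Second key: Fz ≈ 3.2 N at the same height, so it is up. Next are keys three and four.

Call:
arm_command:
  rows:
    - [0,-0.012,0,0,0,0,255]
    - [0,-0.014,-0.023,0,0,0,255]
    - [0,-0.014,-0.046,0,0,0,255]
    - [0,-0.01,-0.046,0,0,0,255]
    - [0,-0.005,-0.046,0,0,0,255]
    - [0,-0.003,-0.046,0,0,0,255]
    - [0,-0.002,-0.046,0,0,0,255]
    - [0,-0.001,-0.046,0,0,0,255]
    - [0,0,-0.046,0,0,0,255]
    - [0,0,-0.046,0,0,0,255]
    - [0,0,-0.046,0,0,0,255]
    - [0,0,-0.046,0,0,0,255]

```text
clock: 6.75
tcp_pos: [0.5045, -0.1695, 0.0954]
ee_rot: [-0.7, -0.097, 0.097, 0.7]
force: [-1.5, 1.4, 3.7]
gripper_width: -0.0002
```

```bash
python3 - <<'E'
from h import *
for i in range(4): s=env.get_state();print(s["tcp_pos"].round(4),s["force"].round(2)); eyes.capture("top")
E
```

```text
[ 0.5045 -0.1695  0.0954] [-1.51  1.39  3.7 ]
[ 0.5045 -0.1696  0.0954] [-0.75  1.93  3.08]
[ 0.5046 -0.1696  0.0954] [-0.85  1.84  3.08]
[ 0.5046 -0.1696  0.0954] [-0.44  1.99  3.39]
```

Call:
arm_command:
  rows:
    - [0,-0.012,0,0,0,0,255]
    - [0,-0.014,-0.023,0,0,0,255]
    - [0,-0.014,-0.046,0,0,0,255]
    - [0,-0.01,-0.046,0,0,0,255]
    - [0,-0.005,-0.046,0,0,0,255]
    - [0,-0.003,-0.046,0,0,0,255]
    - [0,-0.002,-0.046,0,0,0,255]
    - [0,-0.001,-0.046,0,0,0,255]
    - [0,0,-0.046,0,0,0,255]
    - [0,0,-0.046,0,0,0,255]
    - [0,0,-0.046,0,0,0,255]
    - [0,0,-0.046,0,0,0,255]

```text
clock: 8.15
tcp_pos: [0.5171, -0.2138, 0.0954]
ee_rot: [-0.7, -0.097, 0.097, 0.7]
force: [-1.2, 1.0, 2.5]
gripper_width: 0.0
```

```bash
python3 - <<'E'
from h import *
for i in range(4): s=env.get_state();print(s["clock"],s["tcp_pos"].round(4),s["force"].round(2)); eyes.capture("top")
E
```

```text
8.15 [ 0.5171 -0.2138  0.0954] [-1.24  0.96  2.5 ]
8.2 [ 0.5171 -0.2138  0.0954] [-0.64  2.14  2.47]
8.25 [ 0.5171 -0.2138  0.0954] [-0.48  3.18  3.03]
8.3 [ 0.5171 -0.2139  0.0954] [-0.27  2.99  3.24]
```

Keys two to four all gave about 3 N, so they are up, and the gauge-end key is the latched one. I'll lift, go back to it, press it fully and retreat.

Call:
arm_command:
  rows:
    - [0,-0.015,0,0,0,0,255]
    - [0,-0.025,0.02,0,0,0,255]
    - [0,-0.025,0.06,0,0,0,255]
    - [0,-0.025,0.1,0,0,0,255]
    - [0,-0.025,0.138,0,0,0,255]
    - [0,-0.02,0.138,0,0,0,255]
    - [0,-0.01,0.138,0,0,0,255]
    - [0,-0.002,0.138,0,0,0,255]
    - [0,0,0.138,0,0,0,255]
    - [0,0.001,0.138,0,0,0,255]
    - [0,0.002,0.138,0,0,0,255]
    - [0,0.003,0.138,0,0,0,255]
    - [0,0.004,0.138,0,0,0,255]
    - [0,0.005,0.138,0,0,0,255]
    - [0,0.0056,0.138,0,0,0,255]
    - [0,0.0056,0.138,0,0,0,255]
    - [0,0.0056,0.138,0,0,0,255]
    - [0,0.0056,0.138,0,0,0,255]

```text
clock: 10.15
tcp_pos: [0.4793, -0.0822, 0.0902]
ee_rot: [0.701, 0.097, -0.097, -0.7]
force: [-3.1, -3.1, 7.5]
gripper_width: 0.0001
```

```bash
python3 - <<'E'
from h import *
for i in range(4): s=env.get_state();print(s["clock"],s["tcp_pos"].round(4),s["force"].round(2)); eyes.capture("top")
E
```

```text
10.15 [ 0.4793 -0.0822  0.0902] [-3.07 -3.14  7.49]
10.2 [ 0.4793 -0.0822  0.0902] [-3.18 -4.61  6.46]
10.25 [ 0.4793 -0.0822  0.0902] [-3.46 -3.1   7.98]
10.3 [ 0.4793 -0.0822  0.0902] [-3.16 -4.06  7.57]
```

Call:
arm_command:
  rows:
    - [0,0.0005,0,0,0,0,255]
    - [0,0.001,0,0,0,0,255]
    - [0,0.001,0,0,0,0,255]
    - [0,0.001,0,0,0,0,255]

```text
clock: 10.75
tcp_pos: [0.4794, -0.0822, 0.0899]
ee_rot: [0.7, 0.097, -0.096, -0.7]
force: [-8.1, -1.6, 20.4]
gripper_width: 0.0
```

Call:
arm_command:
  rows:
    - [0,-0.002,0,0,0,0,255]
    - [0,-0.004,0,0,0,0,255]
    - [0,-0.006,0,0,0,0,255]
    - [0,-0.016,0,0,0,0,255]
    - [0,-0.02,0,0,0,0,255]
    - [0,-0.02,0,0,0,0,255]
    - [0,-0.014,0,0,0,0,255]
    - [0,-0.01,0,0,0,0,255]
    - [0,-0.008,0,0,0,0,255]
    - [0,-0.007,0,0,0,0,255]
    - [0,-0.006,0,0,0,0,255]
    - [0,-0.006,0,0,0,0,255]
    - [0,-0.006,0,0,0,0,255]
    - [0,-0.006,0,0,0,0,255]

```text
clock: 12.15
tcp_pos: [0.4792, -0.0812, 0.0948]
ee_rot: [-0.7, -0.097, 0.097, 0.7]
force: [-2.9, 1.6, 2.3]
gripper_width: 0.0001
```

```bash
python3 - <<'E'
from h import *
for i in range(4): s=env.get_state();print(s["clock"],s["tcp_pos"].round(4),s["force"].round(2)); eyes.capture("top")
E
```

```text
12.15 [ 0.4792 -0.0812  0.0948] [-2.88  1.61  2.35]
12.2 [ 0.4792 -0.0812  0.0948] [-1.62  1.49  4.65]
12.25 [ 0.4793 -0.0812  0.0948] [-2.8   1.62  3.35]
12.3 [ 0.4793 -0.0812  0.0948] [-2.58  0.85  3.25]
```

It bottomed on the stop at 20 N. A re-tap now meets about 3.4 N at the up height, so the key has released. Lifting away to look.

Call:
arm_command:
  rows:
    - [0,-0.005,0,0,0,0,255]
    - [0,-0.04,0,0,0,0,255]
    - [0,-0.08,0,0,0,0,255]
    - [0,-0.12,0,0,0,0,255]
    - [0,-0.15,0,0,0,0,255]
    - [0,-0.15,0.05,0,0,0,255]
    - [0,-0.15,0.1,0,0,0,255]
    - [0,-0.15,0.15,0,0,0,255]
    - [0,-0.15,0.2,0,0,0,255]
    - [0,-0.15,0.25,0,0,0,255]
    - [0,-0.15,0.3,0,0,0,255]
    - [0,-0.15,0.3,0,0,0,255]
    - [0,-0.15,0.3,0,0,0,255]
    - [0,-0.15,0.3,0,0,0,255]
    - [0,-0.15,0.3,0,0,0,255]

```text
clock: 13.85
tcp_pos: [0.3983, 0.206, 0.2449]
ee_rot: [0.701, 0.096, -0.096, -0.7]
force: [0.5, 0.2, 0.4]
gripper_width: 0.0001
```

```bash
python3 - <<'E'
from h import *
o=[]
for n,b in (("top",(310,170,460,280)),("scene",(230,140,345,225))):
    im=eyes.capture(n)[:,:,::-1]; x0,y0,x1,y1=b; cv2.imwrite(f"pics/{n}2.png",im)
    o.append(cv2.resize(im[y0:y1,x0:x1],(600,300),interpolation=cv2.INTER_CUBIC))
    d=cv2.absdiff(im,cv2.imread(f"pics/{n}0.png")).max(2); print(n,(d>40).sum())
cv2.imwrite("pics/final.png",np.vstack(o)); s=env.get_state();print(s["clock"],s["tcp_pos"],s["force"])
E
```

```text
top 37629
scene 8591
13.95 [0.39812247 0.20633684 0.24483133] [-0.39232731  0.57715523 -0.1510041 ]
```

View pics/final.png

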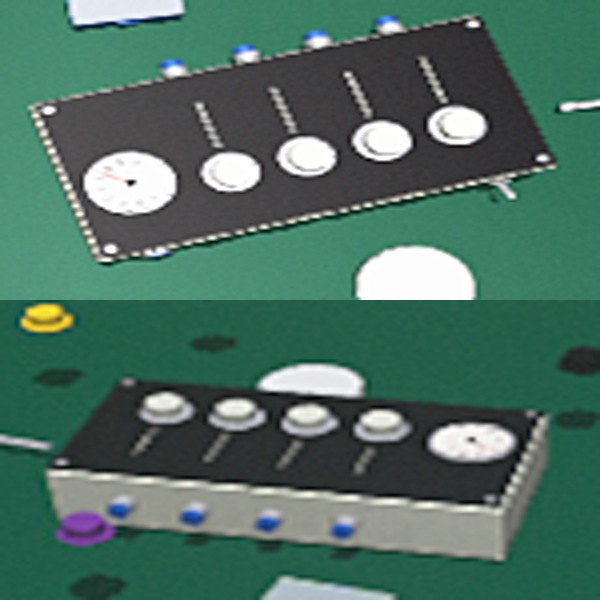

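View pics/top2.png

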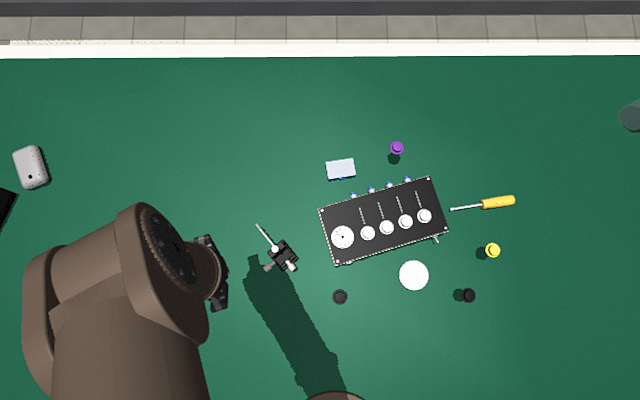

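All four caps now stand equally proud: in the scene view the gauge-end cap casts the same step as the others. The positioner (283,255), wafer box (413,275), screwdriver (495,203) and tip box (340,168) are where they started, and the arm is clear of everything.

```bash
python3 -c "
from workcell import workorder
print(workorder.close_job())"
```

```text
the job is handed in; nothing more can be done
None
```

The latched key was the one nearest the gauge (y = +46 mm). I pressed it fully in, it released, and the job was handed in at about 14 s of the 42 s allowed.

- **Finding the key:** I tapped all four with the fingertips about 1.6 mm below the up height. The gauge-end key gave no force and the other three gave about 3 N each, so those three moved only about 1.5 mm.
- **Pressing it:** The first press reached only about 6.8 mm (7.5 N), so I pushed 1 mm further and bottomed it on its stop at about 20 N.
- **Last checks:** A re-tap met about 3.4 N, which fits a key that is up (a latched one would have given none). The final pictures show all four caps at the same height and the things around the box unmoved. The arm was clear of everything, with a force reading near zero. No check failed or disagreed.

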